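Set the disc sander's speed and start it

ROBOT

A 6-joint arm with a two-finger parallel gripper is mounted at the origin on the work surface. World frame = base frame: x ahead of the robot, y to its left, z up, the work surface at z = 0. Lengths are in m, angles in degrees, forces in N, time in s.
With the tool pointing down it reaches from about 0.35 to 0.875 m from the base axis. Payload 4.2 kg.
Tool frame: the origin (TCP) lies between the finger pads; the fingertips stand 25 mm ahead of it and the grasp point (between the pads) lies 6 mm ahead of it (r.tips_ahead is the distance from the TCP to the fingertips, in m); z points along the fingers, y is the direction in which the jaws open and shut (so a half turn about z gives the same grasp; the last joint's range is limited). The gripper opens to 87 mm and grips with 3 to 60 N. Pads are 19 mm wide; open, the fingers measure 117 mm over their backs; the gripper's body (75 mm by 190 mm) begins 51 mm behind the grasp point.
Start: joints at [88.098, 22.042, 0.453, 0, -68.411, -14.817], TCP at [0.18, 0.599, 0.208] pointing down, gripper open.
Joint ranges: [-179.83, 179.83], [-69.29, 118.12], [-61.27, 80.66], [-181.25, 117.63], [-171.15, -9.14], [-177.46, 177.46]. Speed limits (degrees/s): [159.86, 159.86, 180, 180, 180, 180].

INTERFACE

Orientations are given as a 3x3 rotation matrix whose columns are the frame's x, y, z axes.
In Python, from station import r, vision, finish_job gives the robot as it stands.
- The arm moves only by the shell command python3 -m jog 'ROWS'. ROWS is a JSON object of lists of equal length, an entry for each row: "rot": the turn, a rotation vector about the world's x, y, z in degrees, a list of three; "delta_pos": the shift along the world's x, y, z in mm, a list of three; "grip": the opening in per cent of the stroke, from 0 (shut) to 100 (fully open). A call has 1 to 10 rows; each row shifts and turns the commanded pose from where the row before left it; what a row does not reach is not made up. A row lasts 1/12 s, in which the tool goes at most 41.7 mm and 7.16 degrees, less where a joint would pass 70% of its speed; a pose out of reach is approached as far as the arm can. A call with a gripper value outside its range is refused whole. The fingers move at their own pace and stop on an object; the grip force is fixed at half the most. Time passes only in rows, so rows that do not move let the fingers close. It gives the time, the measured TCP pose, the force and the opening at its end, in the units of the state.
- r.sense(): the state, without advancing time (a new reading comes with each control period).
- vision.capture(name): name is "side" or "top" or "wrist"; returns a dict with "frame" (384x512x3 uint8, red, green, blue), "K" (3x3 intrinsics, pixels), "xyz" and "orientation" of the camera in the world. Camera axes: x right, y up, looking along -z (the intrinsics and any distortion apply to the point x, -y, -z); pixel columns grow to the right and rows downward; lengths in m; the calibration is good to about 2 mm. The wrist camera is an equidistant fisheye: a pixel r from the principal point sees the ray r / f radians off the axis. A picture is of the moment at which its call begins. There is no depth.
- finish_job(): hands the job in, once; it reports no verdict.
The state is a dict: "time_s": time; "joints": joint angles; "joint_velocities": joint speeds; "effort": joint torques, N m; "tcp_pos": TCP position; "ee_rot": TCP orientation; "wrist_force": force on the tool from outside, world axes, zero at the start; "moment": the same for the moment, N m; "gripper_width": opening from 0.0 (shut) to 1.0 (fully open).
Only numpy, scipy, OpenCV 4.12 (cv2) and the standard library are available. Lean on these libraries where they do the work, as an engineer would, in place of code of your own. Each camera call takes 0.05 s, during which the arm holds its last target. There are 200 camera calls.

TASK

Get the bench disc sander going at speed 4: with a fingertip, gently push the dial's pointer round clockwise, click by click, to the fourth notch after the red zero mark, without running past it and without forcing it. Only when the dial has settled there, press the green start button fully in and let it come out again. Leave the wooden workpiece, the glue, the stick model and the pot of sticks where they are.

Things in the scene. Friction and masses are not known exactly. Their poses are not given: they have to be found in the camera images.
- sander: Blue bench disc sander, fixed. Origin on the table under it; x points to its back, y to its left end, z up. Base box x -110..110, y -180..240 mm; flat console top at z 55 mm. Motor, upright disc and work rest stand at y 105..235 mm, up to 186 mm high. Dial at x -10, y -100 mm; button at x -40, y 12 mm.
- dial_axis (a point): Point on the dial's upright turning axis, level with the console top (55 mm above the table). Around it bars on the console, 49 to 66 mm from the axis, mark the seven notches: red for 0, then six white ones, longer from 1 to 6. The pointer at notch 0 points along the sander's +y, at 3 along its +x, at 6 along its -y.
- speed_dial (a joint): Dial angle, rad, growing clockwise seen from above: 0 at the red mark, pi/6 per notch, end stops at 0 and pi. A sprung ball lets it rest only in the seven notches: pushed just over halfway to the next it snaps into it by itself and stays. Needs some 2 N at the pointer. Starts in or near notch 0, 1 or 2 and falls into one within the first half second; speed 4 is 2.094.
- dial_tip (a point): Top edge of the pointing end of the dial's pointer, 45 mm from the axis, 35 mm above the console; turns with it. The black dial is a low disc (radius 24, top 9 mm above the console) under an upright fin 12 mm thick, top at 35 mm, reaching 45 mm from the axis at the pointing end (yellow line on top) and 18 mm at the other. Its flat sides are free to push.
- start_button (a joint): Travel of the green start button, m: 0 out, 0.006 fully in (downward). Springs back; about 5 N when fully in.
- start_button_top (a point): Centre of the top face of the green start button (radius 18 mm, in a black housing on a yellow ring, on the console).
- workpiece: Loose wooden block 45 x 70 x 20 mm lying on the sander's work rest; origin at the centre of its underside.
- glue: Loose white glue bottle with red cap, 44 mm in diameter, 115 mm tall, standing on the table beside or behind the sander; origin at the centre of its underside.
- stick_model: Loose twisted bamboo stick model on a round card foot 72 mm across, about 107 mm tall; stands on the table beside or behind the sander; origin at the centre of its underside.
- stick_pot: Loose white pot, 64 mm across, 75 mm tall, with bamboo sticks up to 118 mm high; stands on the table beside or behind the sander; origin at the centre of its underside.

How it is judged:
By the outcome, as a careful person would: the job done as asked, in the order asked, and still so for the second after the job is handed in, with the robot touching nothing.
It also fails if it takes over 48 s, if anything falls off the work surface, if the arm or the gripper's body presses on something with over 40 N, if the wrist force passes 120 N, or if a joint passes its speed limit or range.

## Working session

There is one attempt and no reset: what is moved stays moved. The work goes in short steps, Python scripts to look and compute and a shell command to move; the robot and the scene stay as the last step left them, time stands still between calls to the robot, and variables do not carry over. Pictures are saved under pics/ and viewed, about 8 in all and at most 12, crops included, and the job is handed in when it is done.

```bash
mkdir -p pics; ls; cat > h.py <<'E'
import numpy as np, cv2
from station import r, vision
def save(n,f): cv2.imwrite('pics/'+n+'.png', f[:,:,::-1])
def ray(c,u,v,fish=False):
    K=c['K']; x=(u-K[0][2])/K[0][0]; y=(v-K[1][2])/K[1][1]
    if fish:
        t=np.hypot(x,y); s=np.sin(t)/max(t,1e-9); d=np.array([x*s,-y*s,-np.cos(t)])
    else: d=np.array([x,-y,-1.])
    return np.array(c['xyz']),np.array(c['orientation'])@d
def atz(c,u,v,z,fish=False):
    o,d=ray(c,u,v,fish); return o+d*(z-o[2])/d[2]
def proj(c,p,fish=False):
    q=np.array(c['orientation']).T@(np.array(p)-np.array(c['xyz'])); q=np.array([q[0],-q[1],-q[2]]); K=c['K']
    if fish:
        t=np.arctan2(np.hypot(q[0],q[1]),q[2]); a=q[:2]/np.hypot(*q[:2])*t
    else: a=q[:2]/q[2]
    return K[0][0]*a[0]+K[0][2],K[1][1]*a[1]+K[1][2]
E
python3 - <<'E'
from h import *
import pickle
C={n:vision.capture(n) for n in('top','side')}
pickle.dump(C,open('c0.pkl','wb'))
for n in C: print(n,C[n]['xyz'],np.round(C[n]['orientation'],3).tolist(),np.round(C[n]['K'],1).tolist(), [k for k in C[n]])
f=C['top']['frame'];save('top0',f)
save('side0',C['side']['frame'])
s=r.sense();print(s['time_s'],s['tcp_pos'],s['wrist_force'],s['ee_rot'])
E
```

```text
pics
top [0.48953166 0.0570204  1.24611072] [[0.011, 0.995, -0.102], [-1.0, 0.012, 0.006], [0.007, 0.102, 0.995]] [[442.9, 0.0, 250.1], [0.0, 442.9, 180.2], [0.0, 0.0, 1.0]] ['frame', 'K', 'xyz', 'orientation']
side [0.28646113 0.77952988 0.86037286] [[-0.922, 0.274, -0.273], [-0.387, -0.644, 0.66], [0.005, 0.714, 0.7]] [[444.6, 0.0, 255.3], [0.0, 444.6, 188.2], [0.0, 0.0, 1.0]] ['frame', 'K', 'xyz', 'orientation']
0.1 [0.17962817 0.59805618 0.20747483] [-0.35157196 -0.41244965 -0.74055324] [[ 9.57687919e-01 -2.87808393e-01 -4.22986438e-04]
 [-2.87808668e-01 -9.57686026e-01 -1.90935285e-03]
 [ 1.44439575e-04  1.95030332e-03 -9.99998088e-01]]
```

View pics/top0.png

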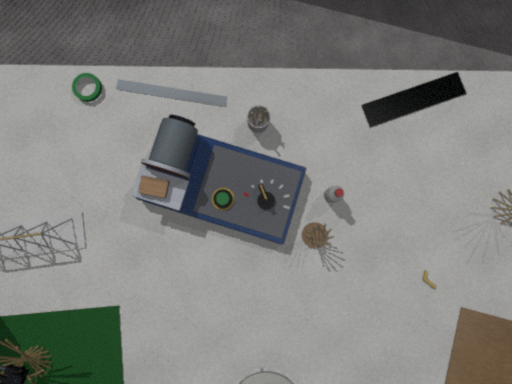

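View pics/side0.png

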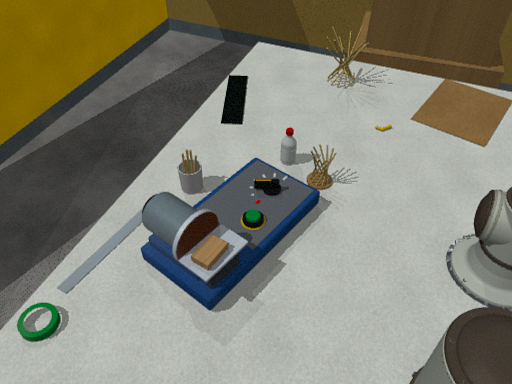

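The top view shows the sander centred near (235,190): dial at (266,201), red mark at (247,194), pointer end near (262,184), and button at (222,198). The pointer looks to be at about notch 2. The glue is at (335,194), the model at (315,235) and the pot at (259,120). Next I'll measure a zoomed crop.

```bash
python3 - <<'E'
from h import *
import pickle
C=pickle.load(open('c0.pkl','rb'));
for n,(x0,y0,x1,y1) in dict(top=(195,160,315,250),side=(220,150,340,240)).items():
    c=C[n]; f=c['frame'].astype(int); R,G,B=f[...,0],f[...,1],f[...,2]
    m=np.zeros(R.shape,bool); m[y0:y1,x0:x1]=1
    for k,q,z in(('red',(R>110)&(G<60)&(B<60),.056),('green',(G>80)&(R<60)&(B<100),.075),('yel',(R>140)&(G>90)&(B<80),.09),('white',(R>170)&(G>170)&(B>150),.056)):
        nn,l,st,ce=cv2.connectedComponentsWithStats((q&m).astype(np.uint8))
        for i in range(1,nn):
            if st[i][4]>2: print(n,k,st[i][4],ce[i].round(1),atz(c,*ce[i],z).round(4))
a=cv2.resize(C['top']['frame'][155:250,190:315],None,fx=6,fy=6,interpolation=cv2.INTER_CUBIC);save('topz',a)
E
```

```text
top red 11 [245.7 194. ] [0.5742 0.0609 0.056 ]
top green 117 [222.2 198.1] [0.5612 0.1229 0.075 ]
side red 16 [257.5 201.5] [0.5763 0.0636 0.056 ]
side green 133 [252.3 214.9] [0.5639 0.1261 0.075 ]
side yel 14 [262.5 180. ] [0.5813 0.0196 0.09  ]
side yel 26 [245.7 225.2] [0.56   0.1736 0.09  ]
side yel 3 [258. 228.] [0.5311 0.1704 0.09  ]
side white 1051 [247.4 159.5] [ 0.6638 -0.0741  0.056 ]
side white 38 [303.1 150.9] [ 0.5336 -0.1699  0.056 ]
side white 6 [313.5 151.5] [ 0.5058 -0.179   0.056 ]
side white 12 [318.7 151.3] [ 0.4926 -0.1854  0.056 ]
side white 21 [324.3 153.4] [ 0.4754 -0.1828  0.056 ]
side white 12 [329.3 152.8] [ 0.463  -0.1909  0.056 ]
side white 174 [334.7 162.8] [ 0.4377 -0.1554  0.056 ]
side white 11 [321.1 158.2] [ 0.4777 -0.1595  0.056 ]
side white 150 [306.6 168.9] [ 0.5011 -0.1013  0.056 ]
side white 3 [319.3 163.7] [ 0.4755 -0.1354  0.056 ]
side white 5 [295.4 165.2] [ 0.5338 -0.1036  0.056 ]
side white 3 [336. 173.] [ 0.4233 -0.1165  0.056 ]
side white 5 [299.8 174.4] [ 0.5108 -0.0732  0.056 ]
side white 5 [337.8 175.4] [ 0.4163 -0.1092  0.056 ]
side white 4 [225.  178.5] [0.6876 0.0195 0.056 ]
side white 930 [328.4 218.7] [0.3966 0.0496 0.056 ]
side white 7 [320.7 192.3] [ 0.4398 -0.03    0.056 ]
side white 4 [324.2 196.2] [ 0.4274 -0.0198  0.056 ]
```

View pics/topz.png

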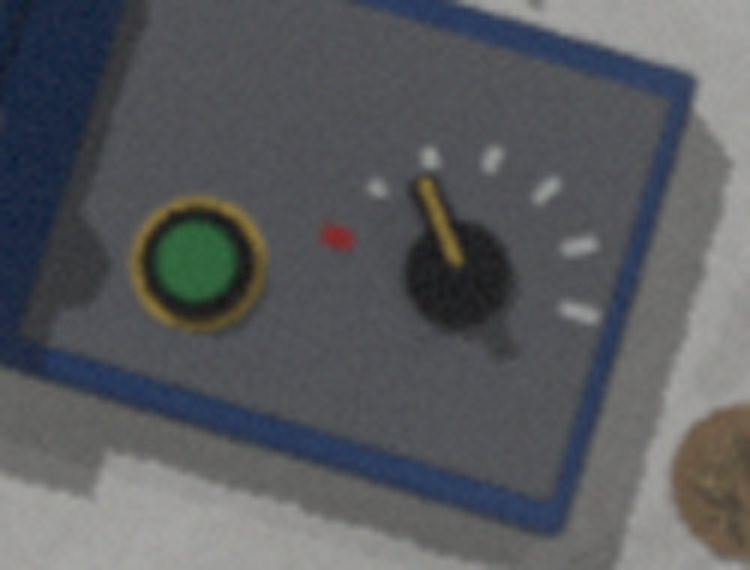

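```bash
cat > fit.py <<'E'
from h import *
import pickle
from scipy.optimize import least_squares
C=pickle.load(open('c0.pkl','rb'));c=C['top']
Z={0:(337,237),1:(377,188),2:(430,157),3:(493,158),4:(547,189),5:(579,245),6:(579,312)}
P={k:atz(c,190+(u-2.5)/6,155+(v-2.5)/6,.056)[:2] for k,(u,v) in Z.items()}
b=(atz(c,222.2,198.1,.075)[:2]+atz(C['side'],252.3,214.9,.075)[:2])/2
def S(yaw):
    return np.array([[np.cos(yaw),-np.sin(yaw)],[np.sin(yaw),np.cos(yaw)]])
def f(p):
    o=[]
    for k in P:
        a=np.pi/2-k*np.pi/6; d=S(p[2])@[np.cos(a),np.sin(a)]; q=P[k]-p[:2]
        o+=[ (d[0]*q[1]-d[1]*q[0])*1e3, (q@d-.0575)*300]
    return o
s=least_squares(f,[.56,.02,-.3]);A=s.x
if __name__=='__main__':
    print('axis,yaw',A[:2].round(4),np.degrees(A[2]).round(2),np.round(s.fun,1))
    print('button measured',b.round(4),'pred',(A[:2]+S(A[2])@[-.03,.112]).round(4))
    t=atz(c,190+(427-2.5)/6,155+(180-2.5)/6,.09)[:2]; q=S(A[2]).T@(t-A[:2]);print('tip r,notchangle',np.hypot(*q),90-np.degrees(np.arctan2(q[1],q[0])))
    for z in (.055,): print('red side',atz(C['side'],257.5,201.5,.056),'top',P[0])
E
python3 fit.py
```

```text
axis,yaw [0.5578 0.0066] -16.3 [-0.3 -0.3 -0.2 -1.3 -0.1 -1.  -0.2 -0.8  0.5 -0.5  0.5 -0.4 -0.3 -0.2]
button measured [0.5626 0.1245] pred [0.5605 0.1225]
tip r,notchangle 0.041964954253783195 52.62785077616786
red side [0.57630915 0.06364207 0.056     ] top [0.57401119 0.06079129]
```

```bash
python3 -m jog '{"rot":[[0,0,-6],[0,0,-6],[0,0,-6],[0,0,-6],[0,0,-6],[0,0,-6],[0,0,-6],[0,0,-6],[0,0,-6],[0,0,-6]],"delta_pos":[[0,0,30],[0,0,30],[10,-20,10],[20,-30,0],[20,-30,0],[20,-30,0],[20,-30,0],[20,-30,0],[20,-30,0],[20,-30,0]],"grip":[0,0,0,0,0,0,0,0,0,0]}'
```

```text
time_s: 0.93
tcp_pos: [0.3301, 0.3667, 0.2781]
ee_rot: [[0.225, -0.974, -0.0], [-0.974, -0.225, -0.0], [0.0, 0.001, -1.0]]
wrist_force: [0.6, 1.2, 0.2]
gripper_width: 0.321
```

```bash
python3 -m jog '{"rot":[[0,0,0],[0,0,0],[0,0,0],[0,0,0],[0,0,0],[0,0,0],[0,0,0],[0,0,0],[0,0,0],[0,0,0]],"delta_pos":[[25,-30,0],[25,-30,0],[25,-30,0],[25,-30,0],[25,-30,0],[25,-30,0],[25,-30,0],[25,-30,0],[25,-30,0],[25,-30,0]],"grip":[0,0,0,0,0,0,0,0,0,0]}'
python3 -m jog '{"rot":[[0,0,0],[0,0,0],[0,0,0],[0,0,0]],"delta_pos":[[7,-24,-30],[0,0,-35],[0,0,-35],[0,0,0]],"grip":[0,0,0,0]}'
python3 - <<'E'
from h import *
import pickle
C={n:vision.capture(n) for n in('wrist','top','side')}
pickle.dump(C,open('c1.pkl','wb'))
f=np.hstack([C['wrist']['frame'][:, :],cv2.resize(C['side']['frame'][130:258,215:343],(384,384),interpolation=cv2.INTER_CUBIC)])
save('w1',cv2.resize(f,(800,343)))
print(C['wrist']['K'],C['wrist']['xyz'],r.sense()['tcp_pos'])
E
```

```text
time_s: 1.77
tcp_pos: [0.5804, 0.0668, 0.278]
ee_rot: [[0.23, -0.973, -0.001], [-0.973, -0.23, -0.0], [-0.0, 0.001, -1.0]]
wrist_force: [1.5, 2.4, 0.2]
gripper_width: 0.001
time_s: 2.1
tcp_pos: [0.5814, 0.0429, 0.1701]
ee_rot: [[0.226, -0.974, -0.017], [-0.974, -0.226, -0.002], [-0.001, 0.017, -1.0]]
wrist_force: [-0.6, -0.5, -1.2]
gripper_width: 0.0
[[297.31863964   0.         257.75236785]
 [  0.         297.31863964 185.32314061]
 [  0.           0.           1.        ]] [ 0.60014375 -0.02558372  0.3455923 ] [0.58790306 0.04478534 0.180068  ]
```

View pics/w1.png

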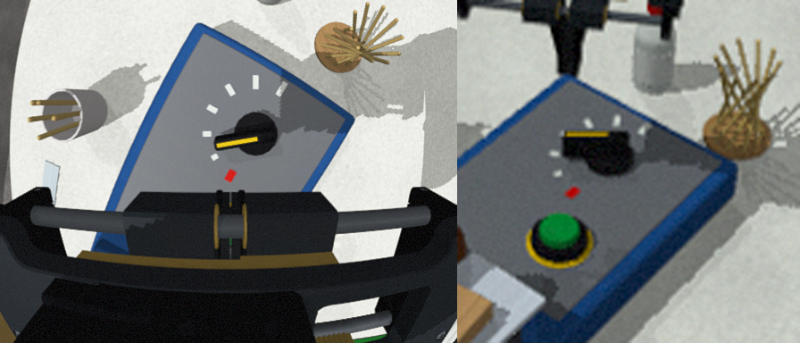

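```bash
cat > wfit.py <<'E'
from h import *
import pickle,fit
from scipy.optimize import least_squares
C=pickle.load(open('c1.pkl','rb'));c=C['wrist']
W={0:(231,175),1:(215,157),2:(208,134),3:(212,109),4:(230,90),5:(255,81),6:(281,88)}
fit.P={k:atz(c,u*1.12,v*1.12,.056,True)[:2] for k,(u,v) in W.items()}
s=least_squares(fit.f,fit.A);A=s.x
print('axis,yaw',A[:2].round(4),np.degrees(A[2]).round(2),np.round(s.fun,1))
for u,v in((217,148),(256,138)):
    t=atz(c,u*1.12,v*1.12,.09,True)[:2];q=fit.S(A[2]).T@(t-A[:2]);print('ptr',t,np.hypot(*q),90-np.degrees(np.arctan2(q[1],q[0])))
E
python3 wfit.py
```

```text
axis,yaw [0.5585 0.0068] -15.51 [-0.7 -0.5 -0.1 -1.3  0.2 -1.4  0.2 -0.8  0.1 -0.8  0.2 -0.2  0.1 -0.2]
ptr [0.59693449 0.0265037 ] 0.043141087642336644 47.378259250245456
ptr [0.5619808  0.00816883] 0.0036933824677969516 53.480819714292
```

```bash
cat > ptr.py <<'E'
from h import *
def ptr(c,fish,A,yaw=np.radians(-16)):
    f=c['frame'].astype(int);R,G,B=f[...,0],f[...,1],f[...,2]
    v,u=np.nonzero((R>110)&(G>80)&(B<.5*R)&(R<1.7*G))
    p=np.array([atz(c,a,b,.09,fish)[:2] for a,b in zip(u,v)])
    p=p[np.hypot(*(p-A).T)<.05]
    d=np.linalg.svd(p-p.mean(0))[2][0]; m=p.mean(0)-A; d=d*np.sign(d@m)
    an=lambda w:round(90-np.degrees(np.arctan2(w[1],w[0])-yaw),1)
    print(len(p),'line dir',an(d),'centroid dir',an(m),'r',np.hypot(*m).round(4))
E
python3 - <<'E'
from ptr import *
import pickle
A=np.array([.5585,.0072])
for n in('c0','c1'):
    C=pickle.load(open(n+'.pkl','rb'))
    for k in C: print(n,k,end=' ');ptr(C[k],k=='wrist',A)
w=C['wrist']['frame'][60:220,200:340]
save('w1z',cv2.resize(w,None,fx=4,fy=4,interpolation=cv2.INTER_CUBIC))
E
```

```text
c0 top 20 line dir 52.1 centroid dir 51.1 r 0.0233
c0 side 29 line dir 51.5 centroid dir 49.4 r 0.0251
c1 wrist 250 line dir 51.2 centroid dir 51.0 r 0.023
c1 top 1 line dir 74.0 centroid dir 47.1 r 0.0068
c1 side 30 line dir 50.9 centroid dir 49.5 r 0.0245
```

View pics/w1z.png

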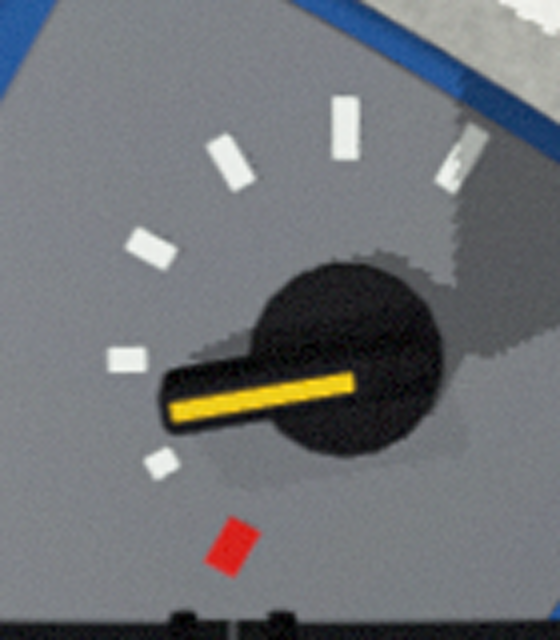

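The fin reads about 51°, which is notch 2 with some play, and every camera agrees. I'll move beside its counter-clockwise face and go down.

```bash
python3 -m jog '{"rot":[[0,0,5],[0,0,5],[0,0,0],[0,0,0],[0,0,0],[0,0,0],[0,0,0],[0,0,0]],"delta_pos":[[-3,1,0],[-3,0,0],[0,0,-20],[0,0,-20],[0,0,-20],[0,0,-20],[0,0,-2],[0,0,0]],"grip":[0,0,0,0,0,0,0,0]}'
python3 -m jog '{"rot":[[0,0,0]],"delta_pos":[[0,0,0]],"grip":[0]}'
```

```text
time_s: 2.92
tcp_pos: [0.5818, 0.0462, 0.098]
ee_rot: [[0.396, -0.918, 0.002], [-0.918, -0.396, 0.0], [0.001, -0.002, -1.0]]
wrist_force: [-0.0, -0.7, 0.6]
gripper_width: 0.005
time_s: 3.0
tcp_pos: [0.5827, 0.0463, 0.0992]
ee_rot: [[0.396, -0.918, 0.005], [-0.918, -0.396, 0.001], [0.001, -0.005, -1.0]]
wrist_force: [0.1, 0.3, 0.5]
gripper_width: 0.006
```

```bash
python3 -m jog '{"rot":[[0,0,0],[0,0,0],[0,0,0],[0,0,0],[0,0,-3],[0,0,-3],[0,0,-3]],"delta_pos":[[0.3,-2.4,0],[0.3,-2.3,0],[0.4,-2.3,0],[0.4,-2.3,0],[1.8,-2,0],[1.8,-2,0],[1.8,-2,0]],"grip":[0,0,0,0,0,0,0]}'
python3 -m jog '{"rot":[[0,0,-4],[0,0,-4],[0,0,-4],[0,0,-3]],"delta_pos":[[1.4,-2.2,0],[1.3,-2.2,0],[1.3,-2.2,0],[1.2,-2.2,0]],"grip":[0,0,0,0]}'
python3 - <<'E'
from ptr import *
A=np.array([.5585,.0072])
for k in('wrist','side'):
    try: ptr(vision.capture(k),k=='wrist',A)
    except Exception as e: print(k,e)
s=r.sense();print(s['tcp_pos'],s['wrist_force'])
E
```

```text
time_s: 3.58
tcp_pos: [0.5878, 0.0299, 0.0967]
ee_rot: [[0.244, -0.97, 0.0], [-0.97, -0.244, 0.0], [0.0, -0.0, -1.0]]
wrist_force: [0.6, -1.1, -1.0]
gripper_width: 0.004
time_s: 3.92
tcp_pos: [0.593, 0.0211, 0.0967]
ee_rot: [[-0.016, -1.0, 0.0], [-1.0, 0.016, -0.0], [0.0, -0.0, -1.0]]
wrist_force: [0.4, 0.2, -0.1]
gripper_width: 0.005
317 line dir 16.7 centroid dir 42.7 r 0.0201
15 line dir 55.0 centroid dir 47.5 r 0.0291
[0.59297959 0.02094261 0.09658811] [ 0.16351095  0.74672433 -0.04268249]
```

```bash
python3 - <<'E'
from h import *
a=vision.capture('wrist')['frame'][60:300,130:390];b=cv2.resize(vision.capture('side')['frame'][150:220,230:300],(240,240),interpolation=cv2.INTER_CUBIC)
save('w2',cv2.resize(np.hstack([a,b]),(800,384)))
E
```

```text
(no output)
```

View pics/w2.png

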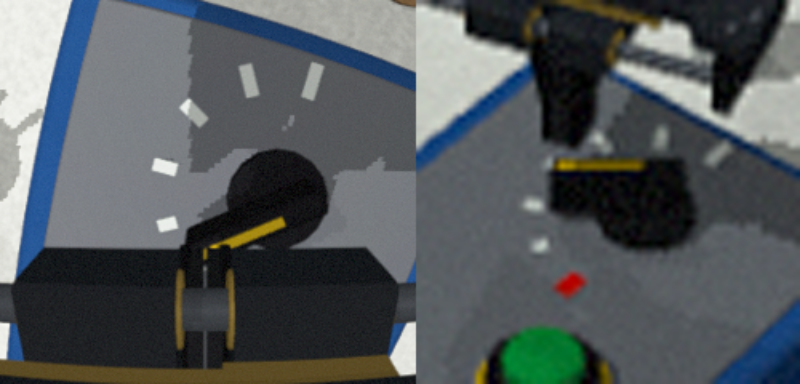

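```bash
python3 - <<'E'
from h import *
c=vision.capture('side');w=vision.capture('wrist')
s=r.sense();T=np.array(s['tcp_pos']);print(T)
A=np.array([.5585,.0072])
L=lambda n,p:print(n,'side crop',np.round((np.array(proj(c,p))-[230,150])*240/70*800/500,0),'wrist crop',np.round((np.array(proj(w,p,True))-[130,60])*1.6,0))
L('tip',[T[0],T[1],T[2]-.025]); L('tcp',T)
for a in(50,60,75,90):
    ph=np.radians(74-a); L('fin end %d'%a,[*(A+.045*np.array([np.cos(ph),np.sin(ph)])),.09])
L('axis top',[*A,.09])
E
```

```text
[0.59273954 0.02145002 0.09650608]
tip side crop [153. 189.] wrist crop [204. 237.]
tcp side crop [154. 150.] wrist crop [204. 258.]
fin end 50 side crop [137. 162.] wrist crop [187. 261.]
fin end 60 side crop [138. 150.] wrist crop [181. 244.]
fin end 75 side crop [145. 134.] wrist crop [177. 217.]
fin end 90 side crop [158. 119.] wrist crop [180. 189.]
axis top side crop [234. 161.] wrist crop [288. 217.]
```

```bash
python3 - <<'E'
from h import *
print(r.tips_ahead,[a for a in dir(r) if a[0]!='_'])
s=r.sense();print(s)
a=vision.capture('side')['frame'][110:220,200:320]
save('s3',cv2.resize(a,None,fx=5,fy=5,interpolation=cv2.INTER_CUBIC))
E
```

```text
0.025 ['PlanningError', 'sense', 'tips_ahead']
{'time_s': 4.2167, 'joints': array([ 1.77014622e+01,  2.47389056e+01, -1.27282995e+01, -1.71543428e-03,
       -5.25300105e+01, -1.83690554e+01]), 'joint_velocities': array([ 0.12663931,  0.03311791,  0.07387426, -0.05113854,  0.10103678,
       -0.15850792]), 'effort': array([-6.51788246e-02, -3.86108923e+01,  1.60197669e+01,  3.60881791e+00,
        1.03549246e-02,  5.03510440e-03]), 'tcp_pos': array([0.59273954, 0.02145002, 0.09650608]), 'ee_rot': array([[-1.16696478e-02, -9.99931907e-01,  3.90693578e-05],
       [-9.99931907e-01,  1.16696493e-02,  3.74132269e-05],
       [-3.78666050e-05, -3.86300983e-05, -9.99999999e-01]]), 'wrist_force': array([-0.33509457, -0.47004697,  0.38439214]), 'moment': array([ 0.08966836, -0.03638047, -0.01530191]), 'gripper_width': 0.002009046819802192}
```

View pics/s3.png

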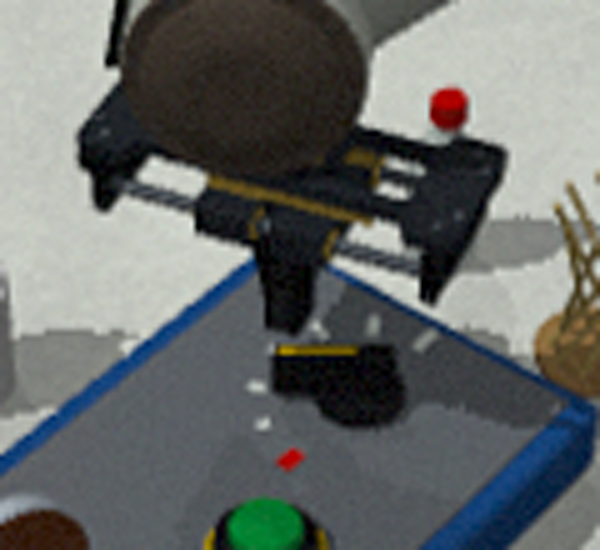

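```bash
python3 - <<'E'
from h import *
c=vision.capture('side');w=vision.capture('wrist');T=r.sense()['tcp_pos']
for vs in(175,177):
  for vw in(212,216):
    o1,d1=ray(c,257,vs);o2,d2=ray(w,258,vw,True);d1/=np.linalg.norm(d1)
    k=np.linalg.lstsq(np.c_[d1,-d2],o2-o1,rcond=None)[0];a=o1+k[0]*d1;b=o2+k[1]*d2
    print(vs,vw,a.round(4),b.round(4),(a-T).round(4))
# side: hypotheses of tip height with xy=TCP
for z in(.072,.08,.09,.1): print(z,np.round(proj(c,[T[0],T[1],z]),1),np.round(proj(w,[T[0],T[1],z],True),1))
E
```

```text
175 212 [0.5976 0.0165 0.0986] [0.5923 0.0149 0.098 ] [ 0.0049 -0.005   0.0022]
175 216 [0.5969 0.0183 0.1004] [0.5923 0.0169 0.0998] [ 0.0042 -0.0033  0.0039]
177 212 [0.5969 0.0182 0.0934] [0.5923 0.0168 0.0929] [ 0.0042 -0.0034 -0.0031]
177 216 [0.5962 0.02   0.0952] [0.5923 0.0189 0.0948] [ 0.0035 -0.0016 -0.0012]
0.072 [257.9 184.4] [257.4 208.1]
0.08 [258.  182.1] [257.4 212. ]
0.09 [258.  179.3] [257.4 217.2]
0.1 [258.  176.4] [257.4 223. ]
```

Triangulated from both views, the closed fingertips are at z≈0.095. That is roughly TCP height, not 25 mm below it, so the finger passed over the fin without touching it. I'll back off and come down 24 mm lower.

```bash
python3 -m jog '{"rot":[[0,0,6],[0,0,6],[0,0,6],[0,0,6],[0,0,0],[0,0,0],[0,0,0],[0,0,0],[0,0,0],[0,0,0]],"delta_pos":[[-3,6,0],[-3,6,0],[-3,6,0],[-2,7,0],[0,0,-4],[0,0,-4],[0,0,-4],[0,0,-4],[0,0,-4],[0,0,0]],"grip":[0,0,0,0,0,0,0,0,0,0]}'
python3 - <<'E'
from h import *
c=vision.capture('side');a=c['frame'][140:220,220:310];w=vision.capture('wrist');b=w['frame'][100:260,170:350]
save('s4',np.hstack([cv2.resize(a,(400,356),interpolation=cv2.INTER_CUBIC),cv2.resize(b,(400,356))]))
T=r.sense()['tcp_pos'];print(T,r.sense()['wrist_force'])
for d in(0,.025): 
  p=[T[0],T[1],T[2]-d];print(d,(np.array(proj(c,p))-[220,140])*4.44,(np.array(proj(w,p,True))-[170,100])*2.22+[400,0])
E
```

```text
time_s: 5.2
tcp_pos: [0.5811, 0.046, 0.0751]
ee_rot: [[0.394, -0.919, -0.002], [-0.919, -0.394, -0.001], [-0.0, 0.002, -1.0]]
wrist_force: [-0.1, 0.2, 0.6]
gripper_width: 0.006
[0.58169174 0.0462029  0.07609346] [-0.5736751   0.31258643  1.28205282]
0 [169.8587741  225.15780877] [593.15890379 268.78843579]
0.025 [169.42737101 256.12764001] [593.26033149 239.67639106]
```

View pics/s4.png

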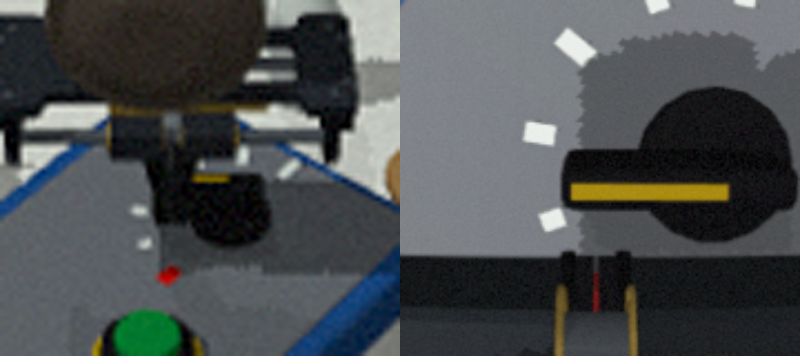

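The tip now sits beside the fin's end, below the top of the fin, and the fin is parallel to the tool. Now I'll push gently.

```bash
python3 -m jog '{"rot":[[0,0,0],[0,0,0],[0,0,0],[0,0,0],[0,0,0],[0,0,-3],[0,0,-3],[0,0,-3]],"delta_pos":[[0,0,-3],[0.6,-2.4,0],[0.6,-2.3,0],[0.6,-2.3,0],[0.6,-2.3,0],[1.8,-2,0],[1.8,-2,0],[1.8,-2,0]],"grip":[0,0,0,0,0,0,0,0]}'
python3 -m jog '{"rot":[[0,0,-4],[0,0,-4]],"delta_pos":[[1.4,-2.2,0],[1.3,-2.2,0]],"grip":[0,0]}'
python3 -m jog '{"rot":[[0,0,-4],[0,0,-3]],"delta_pos":[[1.3,-2.2,0],[1.2,-2.2,0]],"grip":[0,0]}'
cat >> ptr.py <<'E'
def ptr2(A=np.array([.5585,.0072])):
    c=vision.capture('side')
    f=c['frame'][150:205,235:295].astype(int);R,G,B=f[...,0],f[...,1],f[...,2]
    v,u=np.nonzero((R>110)&(G>80)&(B<.45*R)&(R<1.7*G))
    p=np.array([atz(c,a+235,b+150,.09)[:2] for a,b in zip(u,v)]); p=p[np.hypot(*(p-A).T)<.05]
    m=p.mean(0)-A; far=max(p,key=lambda q:np.hypot(*(q-A)))-A
    an=lambda w:round(74-np.degrees(np.arctan2(w[1],w[0])),1)
    print(len(p),'centroid',an(m),'far',an(far),np.hypot(*far).round(3)); return c
if __name__=='__main__': ptr2(); s=r.sense(); print(s['tcp_pos'],s['wrist_force'],s['moment'])
E
python3 ptr.py
```

```text
time_s: 5.97
tcp_pos: [0.5894, 0.0311, 0.0735]
ee_rot: [[0.244, -0.97, -0.0], [-0.97, -0.244, 0.001], [-0.001, 0.0, -1.0]]
wrist_force: [-2.6, 4.9, 1.0]
gripper_width: 0.008
time_s: 6.13
tcp_pos: [0.5921, 0.0279, 0.0735]
ee_rot: [[0.106, -0.994, 0.0], [-0.994, -0.106, 0.002], [-0.002, -0.0, -1.0]]
wrist_force: [-1.6, 3.1, 1.3]
gripper_width: 0.006
time_s: 6.3
tcp_pos: [0.5946, 0.0229, 0.0735]
ee_rot: [[-0.016, -1.0, -0.0], [-1.0, 0.016, 0.001], [-0.001, 0.0, -1.0]]
wrist_force: [-2.0, 1.7, 0.3]
gripper_width: 0.008
4 centroid 66.5 far 70.4 0.026
[0.5947877  0.02232693 0.07348882] [-0.29914921  0.06286936  0.69656265] [ 0.08721779 -0.12213691  0.04891289]
```

```bash
python3 -m jog '{"rot":[[0,0,-4],[0,0,-4],[0,0,-4],[0,0,-3],[0,0,0]],"delta_pos":[[0.8,-2.5,0],[0.7,-2.5,0],[0.6,-2.5,0],[0.5,-2.4,0],[0,0,0]],"grip":[0,0,0,0,0]}'
python3 ptr.py; python3 - <<'E'
from h import *
a=vision.capture('side')['frame'][140:220,220:310];b=vision.capture('wrist')['frame'][60:260,150:375]
save('s5',np.hstack([cv2.resize(a,(400,356),interpolation=cv2.INTER_CUBIC),cv2.resize(b,(400,356))]))
E
```

```text
time_s: 6.77
tcp_pos: [0.5976, 0.0128, 0.0735]
ee_rot: [[-0.272, -0.962, 0.001], [-0.962, 0.272, 0.001], [-0.001, -0.0, -1.0]]
wrist_force: [-0.6, 3.6, 0.1]
gripper_width: 0.004
7 centroid 82.3 far 84.6 0.029
[0.59759769 0.01289492 0.07358317] [ 0.11583002  2.44317125 -0.34820555] [ 1.04458936  0.06082341 -0.03243931]
```

View pics/s5.png

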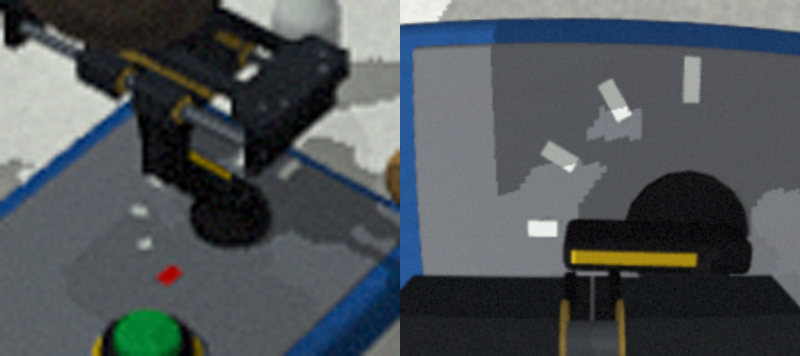

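The fin is now at about notch 3, flat against the finger, with a contact force of about 3 N. I'll carry on towards the halfway point between 3 and 4.

```bash
cat > pw.py <<'E'
from h import *
A=np.array([.5585,.0072])
c=vision.capture('wrist');f=c['frame'].astype(int);R,G,B=f[...,0],f[...,1],f[...,2]
n,l,st,ce=cv2.connectedComponentsWithStats(((R>110)&(G>80)&(B<.45*R)&(R<1.7*G)).astype(np.uint8))
for i in range(1,n):
    if st[i][4]<60: continue
    v,u=np.nonzero(l==i); p=np.array([atz(c,a,b,.09,True)[:2] for a,b in zip(u,v)])
    m=p.mean(0)-A
    if np.hypot(*m)>.04: continue
    w,s,V=np.linalg.svd(p-p.mean(0)); d=V[0]*np.sign(V[0]@m)
    an=lambda q:round(74-np.degrees(np.arctan2(q[1],q[0])),1)
    print('n',len(p),'dir',an(d),'cen',an(m),'r',np.hypot(*m).round(3),'len',round(s[0]/len(p)**.5*12**.5,3),'wid',round(s[1]/len(p)**.5*12**.5,3))
s=r.sense();print(s['time_s'],s['tcp_pos'],s['wrist_force'])
E
python3 pw.py
python3 -m jog '{"rot":[[0,0,-4],[0,0,-4],[0,0,-4],[0,0,-3]],"delta_pos":[[0.2,-2.6,0],[0,-2.6,0],[0,-2.5,0],[-0.2,-2.5,0]],"grip":[0,0,0,0]}'; python3 pw.py
```

```text
n 496 dir 91.4 cen 90.8 r 0.023 len 0.04 wid 0.004
6.9667 [0.59753276 0.01289521 0.07354032] [-0.58801265  3.11924917 -0.47011701]
time_s: 7.3
tcp_pos: [0.5978, 0.0027, 0.0736]
ee_rot: [[-0.512, -0.859, 0.001], [-0.859, 0.512, 0.0], [-0.001, -0.001, -1.0]]
wrist_force: [-0.6, 2.6, -0.3]
gripper_width: 0.002
n 488 dir 106.6 cen 105.7 r 0.022 len 0.041 wid 0.004
7.35 [0.59747363 0.00200031 0.07356341] [-0.12005698  0.92326483  0.15342979]
```

```bash
python3 -m jog '{"rot":[[0,0,-2],[0,0,-2],[0,0,0]],"delta_pos":[[-0.2,-1.4,0],[-0.3,-1.4,0],[0,0,0]],"grip":[0,0,0]}'; python3 pw.py;  python3 -m jog '{"rot":[[0,0,0],[0,0,0],[0,0,0]],"delta_pos":[[0,0,0],[0,0,0],[0,0,0]],"grip":[0,0,0]}'; python3 pw.py
```

```text
time_s: 7.6
tcp_pos: [0.5967, -0.0011, 0.0735]
ee_rot: [[-0.569, -0.823, -0.0], [-0.823, 0.569, -0.001], [0.001, -0.0, -1.0]]
wrist_force: [0.5, 0.0, -0.4]
gripper_width: 0.003
n 492 dir 114.1 cen 113.2 r 0.022 len 0.04 wid 0.004
n 91 dir 17.6 cen 59.3 r 0.04 len 0.028 wid 0.001
7.65 [ 0.5966964  -0.00109935  0.07346528] [0.38816089 0.55690676 0.14821817]
time_s: 7.9
tcp_pos: [0.5968, -0.0007, 0.0734]
ee_rot: [[-0.569, -0.822, -0.0], [-0.822, 0.569, -0.0], [0.0, -0.0, -1.0]]
wrist_force: [0.1, -0.4, 0.9]
gripper_width: 0.008
n 486 dir 115.0 cen 113.7 r 0.022 len 0.04 wid 0.004
n 92 dir 17.6 cen 59.2 r 0.04 len 0.028 wid 0.001
7.95 [ 0.59680704 -0.00062049  0.07342959] [-0.62173039 -0.24390469  0.49237034]
```

The fin has snapped free of the finger to about 114–115°. A small nudge will centre it, well short of 135°, and then I'll retreat.

```bash
python3 -m jog '{"rot":[[0,0,-2],[0,0,-2],[0,0,-2],[0,0,-2],[0,0,0]],"delta_pos":[[-0.3,-1.3,0],[-0.4,-1.3,0],[-0.4,-1.3,0],[-0.5,-1.3,0],[0,0,0]],"grip":[0,0,0,0,0]}'; python3 pw.py
python3 -m jog '{"rot":[[0,0,0],[0,0,0],[0,0,0],[0,0,0],[0,0,0],[0,0,0],[0,0,0],[0,0,0]],"delta_pos":[[3,3,0],[5,5,0],[5,5,0],[0,0,20],[0,0,20],[0,0,20],[0,0,0],[0,0,0]],"grip":[0,0,0,0,0,0,0,0]}'; python3 pw.py
```

```text
time_s: 8.37
tcp_pos: [0.5954, -0.0057, 0.0735]
ee_rot: [[-0.679, -0.734, 0.0], [-0.734, 0.679, 0.0], [-0.0, -0.0, -1.0]]
wrist_force: [0.1, 1.4, 0.5]
gripper_width: 0.003
n 501 dir 120.8 cen 119.8 r 0.021 len 0.04 wid 0.004
n 72 dir 25.1 cen 70.1 r 0.037 len 0.022 wid 0.001
8.4167 [ 0.59533021 -0.00570558  0.07347854] [-0.04804807  1.44192455 -0.18213798]
time_s: 9.08
tcp_pos: [0.6094, 0.008, 0.1346]
ee_rot: [[-0.678, -0.735, 0.003], [-0.735, 0.678, 0.001], [-0.003, -0.002, -1.0]]
wrist_force: [0.2, -0.3, -0.4]
gripper_width: 0.005
n 319 dir 120.2 cen 120.4 r 0.022 len 0.041 wid 0.004
9.1333 [0.60842103 0.00778936 0.1333087 ] [ 0.00532108  0.43287501 -0.53200983]
```

The dial reads 120° (notch 4) with the finger clear. Now over the button.

```bash
python3 -m jog '{"rot":[[0,0,5],[0,0,5],[0,0,5],[0,0,6],[0,0,6],[0,0,0],[0,0,0],[0,0,0]],"delta_pos":[[-9.5,23,0],[-9.5,23,0],[-9.5,23,0],[-9.5,23,0],[-9,23.5,0],[0,0,-20],[0,0,-15],[0,0,0]],"grip":[0,0,0,0,0,0,0,0]}'
python3 - <<'E'
from h import *
c=vision.capture('side');a=c['frame'][160:250,205:305];t=vision.capture('top');b=t['frame'][160:250,180:280]
save('s6',np.hstack([cv2.resize(q,(400,360),interpolation=cv2.INTER_CUBIC) for q in(a,b)]))
T=r.sense()['tcp_pos'];print(T,(np.array(proj(c,T))-[205,160])*4,(np.array(proj(c,[T[0],T[1],.075]))-[205,160])*4)
E
```

```text
time_s: 9.8
tcp_pos: [0.5581, 0.1224, 0.0941]
ee_rot: [[-0.271, -0.963, -0.009], [-0.963, 0.271, -0.003], [0.005, 0.007, -1.0]]
wrist_force: [-1.0, -0.0, -0.4]
gripper_width: 0.006
[0.56071884 0.12250479 0.09731414] [196.65079191 191.36224701] [196.52182931 216.96690029]
```

View pics/s6.png

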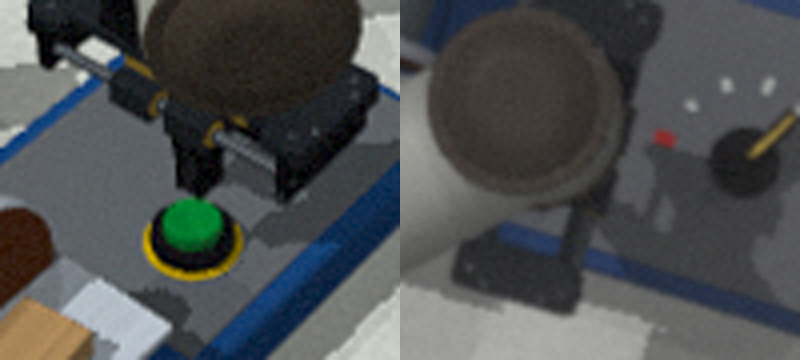

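The tip is centred above the button, predicted to meet it at about (196,217). The dial in the top view points to the fourth white mark. I'll come down in steps, watching the force.

```bash
for i in 1; do :; done
python3 -m jog '{"rot":[[0,0,0],[0,0,0],[0,0,0],[0,0,0],[0,0,0]],"delta_pos":[[0,0,-4],[0,0,-4],[0,0,-4],[0,0,-3],[0,0,0]],"grip":[0,0,0,0,0]}'
python3 -m jog '{"rot":[[0,0,0],[0,0,0],[0,0,0]],"delta_pos":[[0,0,-1.5],[0,0,-1.5],[0,0,0]],"grip":[0,0,0]}'
```

```text
time_s: 10.32
tcp_pos: [0.5609, 0.1224, 0.0828]
ee_rot: [[-0.271, -0.962, -0.001], [-0.962, 0.271, -0.0], [0.001, 0.001, -1.0]]
wrist_force: [-0.2, 0.9, -0.3]
gripper_width: 0.003
time_s: 10.57
tcp_pos: [0.5612, 0.1227, 0.0803]
ee_rot: [[-0.271, -0.963, -0.0], [-0.963, 0.271, -0.0], [0.0, 0.0, -1.0]]
wrist_force: [-0.8, -0.6, -0.0]
gripper_width: 0.004
```

```bash
python3 -m jog '{"rot":[[0,0,0],[0,0,0],[0,0,0]],"delta_pos":[[0,0,-1.5],[0,0,-1.5],[0,0,0]],"grip":[0,0,0]}'
python3 -m jog '{"rot":[[0,0,0],[0,0,0],[0,0,0]],"delta_pos":[[0,0,-1.5],[0,0,-1.5],[0,0,0]],"grip":[0,0,0]}'
python3 -m jog '{"rot":[[0,0,0],[0,0,0],[0,0,0]],"delta_pos":[[0,0,-1.5],[0,0,-0.5],[0,0,0]],"grip":[0,0,0]}'
```

```text
time_s: 10.82
tcp_pos: [0.5611, 0.1227, 0.0771]
ee_rot: [[-0.271, -0.963, -0.001], [-0.963, 0.271, -0.0], [0.0, 0.0, -1.0]]
wrist_force: [-0.4, -0.1, -0.1]
gripper_width: 0.009
time_s: 11.07
tcp_pos: [0.561, 0.1227, 0.0741]
ee_rot: [[-0.271, -0.963, -0.001], [-0.963, 0.271, -0.0], [0.0, 0.001, -1.0]]
wrist_force: [-0.5, 0.3, 0.2]
gripper_width: 0.006
time_s: 11.32
tcp_pos: [0.5612, 0.1227, 0.0723]
ee_rot: [[-0.271, -0.963, -0.0], [-0.963, 0.271, -0.0], [0.0, 0.0, -1.0]]
wrist_force: [0.2, -0.4, 0.8]
gripper_width: 0.003
```

Not touching yet. I'll keep going down in small steps.

```bash
python3 -m jog '{"rot":[[0,0,0],[0,0,0],[0,0,0]],"delta_pos":[[0,0,-1],[0,0,-1],[0,0,0]],"grip":[0,0,0]}'|grep -E "tcp|force"
python3 -m jog '{"rot":[[0,0,0],[0,0,0],[0,0,0]],"delta_pos":[[0,0,-1],[0,0,-1],[0,0,0]],"grip":[0,0,0]}'|grep -E "tcp|force"
python3 -m jog '{"rot":[[0,0,0],[0,0,0],[0,0,0]],"delta_pos":[[0,0,-1],[0,0,-1],[0,0,0]],"grip":[0,0,0]}'|grep -E "tcp|force"
```

```text
tcp_pos: [0.5611, 0.1227, 0.0702]
wrist_force: [0.2, -0.3, -0.0]
tcp_pos: [0.5611, 0.1227, 0.0682]
wrist_force: [-0.0, 0.0, 0.4]
tcp_pos: [0.5611, 0.1227, 0.0662]
wrist_force: [-0.3, 0.3, -0.3]
```

```bash
python3 - <<'E'
from h import *
c=vision.capture('side');a=c['frame'][170:240,210:290];w=vision.capture('wrist')['frame'][120:330,140:380]
save('s7',np.hstack([cv2.resize(a,(400,350),interpolation=cv2.INTER_CUBIC),cv2.resize(w,(400,350))]))
T=r.sense()['tcp_pos'];print((np.array(proj(c,T))-[210,170])*5)
E
```

```text
[219.39147585 233.36195049]
```

View pics/s7.png

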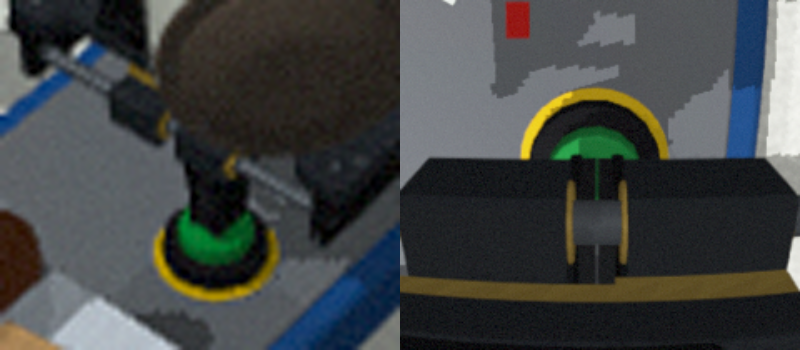

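The finger is centred on the button and just about touching it. I'll go further down.

```bash
python3 -m jog '{"rot":[[0,0,0],[0,0,0],[0,0,0]],"delta_pos":[[0,0,-1],[0,0,-1],[0,0,0]],"grip":[0,0,0]}'|grep -E "tcp|force"
python3 -m jog '{"rot":[[0,0,0],[0,0,0],[0,0,0]],"delta_pos":[[0,0,-1],[0,0,-1],[0,0,0]],"grip":[0,0,0]}'|grep -E "tcp|force"
```

```text
tcp_pos: [0.5611, 0.1227, 0.0642]
wrist_force: [0.0, 0.2, -0.8]
tcp_pos: [0.5614, 0.1228, 0.0625]
wrist_force: [0.5, 0.8, 2.6]
```

Contact, 2.6 N upward. I'll press on until it bottoms out.

```bash
python3 -m jog '{"rot":[[0,0,0],[0,0,0],[0,0,0]],"delta_pos":[[0,0,-1],[0,0,-1],[0,0,0]],"grip":[0,0,0]}'|grep -E "tcp|force"
python3 -m jog '{"rot":[[0,0,0],[0,0,0],[0,0,0]],"delta_pos":[[0,0,-1],[0,0,-1],[0,0,0]],"grip":[0,0,0]}'|grep -E "tcp|force"
python3 -m jog '{"rot":[[0,0,0],[0,0,0]],"delta_pos":[[0,0,-1],[0,0,0]],"grip":[0,0]}'|grep -E "tcp|force"
```

```text
tcp_pos: [0.5614, 0.1228, 0.0606]
wrist_force: [-0.2, -0.1, 2.8]
tcp_pos: [0.5614, 0.1228, 0.0585]
wrist_force: [-1.2, 0.1, 4.0]
tcp_pos: [0.5614, 0.1228, 0.0576]
wrist_force: [-1.2, -0.0, 4.4]
```

```bash
python3 -m jog '{"rot":[[0,0,0],[0,0,0]],"delta_pos":[[0,0,-1],[0,0,0]],"grip":[0,0]}'|grep -E "tcp|force"
python3 -m jog '{"rot":[[0,0,0],[0,0,0]],"delta_pos":[[0,0,-1],[0,0,0]],"grip":[0,0]}'|grep -E "tcp|force"
```

```text
tcp_pos: [0.5614, 0.1228, 0.0573]
wrist_force: [-2.3, -0.3, 8.0]
tcp_pos: [0.5615, 0.1228, 0.0572]
wrist_force: [-4.6, 0.5, 12.9]
```

It has bottomed out: z has stopped and the force has jumped to 13 N. Now release and check.

```bash
python3 -m jog '{"rot":[[0,0,0],[0,0,0],[0,0,0],[0,0,0],[0,0,0],[0,0,0],[0,0,0],[0,0,0]],"delta_pos":[[0,0,3],[0,0,4],[0,0,6],[0,0,20],[0,0,35],[0,0,40],[0,0,40],[0,0,0]],"grip":[0,0,0,0,0,0,0,0]}'
python3 pw.py; python3 - <<'E'
from h import *
import pickle
C=pickle.load(open('c0.pkl','rb'))
n={k:vision.capture(k) for k in('side','top')}
a=n['side']['frame'][120:250,170:360];b=n['top']['frame'][90:250,130:350]
save('end',np.hstack([cv2.resize(q,(400,300),interpolation=cv2.INTER_CUBIC) for q in(a,b)]))
for c in(C['side'],n['side']):
    f=c['frame'].astype(int);m=(f[...,1]>80)&(f[...,0]<60)&(f[...,2]<100);m[:190]=0;m[240:]=0;m[:,:230]=0;m[:,280:]=0
    v,u=np.nonzero(m);print('green',len(u),u.mean().round(1),v.mean().round(1),v.min(),v.max())
E
```

```text
time_s: 14.33
tcp_pos: [0.566, 0.124, 0.2125]
ee_rot: [[-0.269, -0.963, 0.016], [-0.963, 0.27, 0.005], [-0.009, -0.014, -1.0]]
wrist_force: [1.9, 0.2, 1.1]
gripper_width: 0.003
n 193 dir 120.7 cen 119.5 r 0.021 len 0.041 wid 0.005
14.3833 [0.56382989 0.12378424 0.20834269] [ 0.04502483 -0.00913792 -1.75240846]
green 133 252.3 214.9 209 220
green 140 252.3 215.2 210 221
```

View pics/end.png

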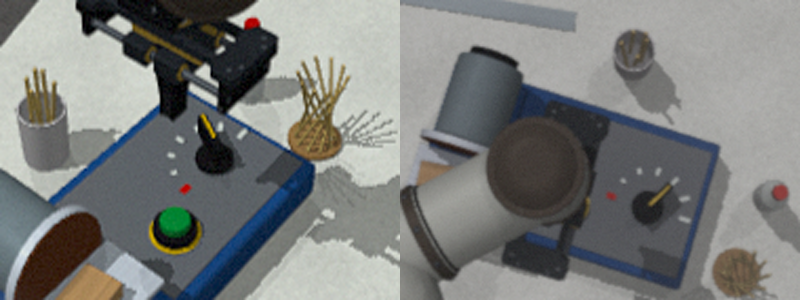

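The final picture shows the pointer at the fourth white mark (about 120°), the button back out, and the workpiece, pot, model and glue all still standing. The gripper is clear of everything.

```bash
python3 -c "from station import finish_job; print(finish_job())"
```

```text
the job is handed in; nothing more can be done
None
```

The dial is at speed 4, the start button was pressed fully in and came back out, and I handed the job in at about 14.4 s of the 48 s.

- **Dial:** I pushed the pointer from notch 2 through 3 into 4, with contact forces up to about 6 N. After the press, the wrist camera read 119.5–120.7° against a target of 120°.
- **Button:** It was pressed only once the dial read 120° with the finger clear. It went about 6 mm in, to its stop, peaking at about 13 N. Afterwards its image position matched the starting picture to 0.3 px.
- **Other objects:** The workpiece, pot, model and glue looked undisturbed in the last picture. I did not measure their positions.

**Disagreements and a false start:**
- **Fingertip height:** The closed fingertips sat roughly level with the TCP, not the stated 25 mm ahead of it. My first sweep therefore passed over the pointer without touching it, and I repeated it lower.
- **Starting angle:** The dial rested at about 51° rather than 60° in notch 2. After snapping into notch 4 it stopped at about 114°, so I nudged it gently to 120°.

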